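# Try a screw cap on the thread gauge and sort it

### The job

Try the screw cap that stands on the round pad on the thread gauge: set it over the gauge post, screw it clockwise until it will go no further, without forcing it, and feel whether it turns fully home, flush on the gauge's seat, or stops short. Then unscrew it and set it down gently, upright, in the round dish if it went fully home, or in the square tray if it stopped short. Leave the waiting cap on the square pad and everything else where it is.

Things in the scene. Friction and masses are not known exactly. Their poses are not given: they have to be found in the camera images.
- gauge_seat (a point): Centre of the gauge's seat: top of a steel flange 48 mm across, 14 mm above the bench, on a 70 mm square dark steel base fixed to the bench (place and yaw vary). Own z is up; own x points along the two index bars. A good cap's rim lands on the seat after 1.3 rad clockwise from the bars and sinks no further; it draws tight at 1.6 rad, and 0.3 rad more would force it.
- gauge_tip: Tapered tip of the gauge post, 5 mm high; origin at its foot on the axis, 21.5 mm above the seat. Post 19.6 mm thick, 12 mm at the very top (26.5 mm above the seat), oiled two-start right-hand thread 28 mm across, 5 mm advance per rad. Play of a cap on it: 1.2 mm sideways, 1.7 mm up and down. Too shallow a cap strikes this tip, its rim still 3.5 mm above the seat, at 0.6 rad; tight at 0.9 rad, forced 0.3 rad later.
- telltale (a joint): A 4.4 mm steel pin in the seat, 18 mm from the axis (under a cap's rim), standing 2 mm proud at 0. A cap that comes fully home pushes it flush (0.002, in m); about 1 N moves it and it stays where it is left. It must not be pressed by the fingers. A cap that stops short stops 3.5 mm above the seat and does not reach it.
- gauge_index (a point): One of two raised index bars (9 mm long) on the gauge base, 29.5 mm either side of its axis. A cap set over the post with its thumb bar in line with them (either way round, within 0.2 rad) rests on the threads, rim 6.5 mm above the seat; turned clockwise (from above) under light pressure it follows the thread down, held by it from 0.3 rad on. Turned back to here, it lifts off.
- cap_1_center (a point): Centre of a screw cap, half-way up (27.5 mm above its rim). Grey aluminium, 55 mm tall: round skirt 42 mm across, 33 mm high, and on top a flat thumb bar 12 mm thick, 38 mm long, 22 mm high, to be gripped from above. Own z is up, own x along the bar. 65 to 105 g. One of the two caps has too shallow a bore, which does not show outside; either one may stand on the round pad.
- cap_2_center (a point): Centre of the other screw cap, alike in every outside size and detail; same axes. Either this or the other stands on the round pad.
- cap_1_foot (a point): Centre of the rim plane of cap_1 (underside), 27.5 mm below its centre; same axes. Blind bore 30 mm wide; two steel pins (5.3 mm thick, tips 22 mm apart, centred 4.2 mm above the rim) point inward in line with the thumb bar, so a half turn makes no difference.
- cap_2_foot (a point): Centre of the rim plane of cap_2 (underside), 27.5 mm below its centre; same axes. Blind bore 30 mm wide; two steel pins (5.3 mm thick, tips 22 mm apart, centred 4.2 mm above the rim) point inward in line with the thumb bar, so a half turn makes no difference.
- round_pad: Round black rubber pad, 64 mm across, 4 mm thick, fixed on the bench; origin at the centre of its underside. The cap to be tried stands upright on it, within 6 mm of its centre.
- square_pad: Square black rubber pad, 64 mm wide, 4 mm thick, fixed on the bench; origin at the centre of its underside. The waiting cap stands on it, to be left alone.
- round_dish: Shallow round dark steel dish, 96 mm across at the rim, 18 mm high, wall and floor 3 mm, fixed; origin at the centre of its underside. For caps that turn fully home.
- square_tray: Shallow square dark steel tray, 94 mm wide, 18 mm high, wall and floor 3 mm, fixed; origin at the centre of its underside. For caps that stop short.
- solder_spool: Bystander: red-flanged solder spool, 63 mm wide, 42 mm high; origin at its underside.
- capacitor: Bystander: small dark blue can capacitor, 16 mm wide, 26 mm high; origin at its underside.
- tip_cleaner: Bystander: round black tip cleaner pot, 65 mm wide, 38 mm high; origin at its underside.
- braid_spool: Bystander: small blue spool, 41 mm wide, 9 mm high; origin at its underside.
- driver_teal: Bystander: teal screwdriver lying flat, 122 mm long, 11 mm thick; origin at its underside.
There are look-alikes about, which are no part of the job. What is shaped like the part that bears cap_1_center but blue is not meant.

How it is judged:
By the outcome, as a careful person would: the job done as asked, in the order asked, and still so for the second after the job is handed in, with the robot touching nothing.
It also fails if it takes over 58 s, if anything falls off the work surface, if the arm or the gripper's body presses on something with over 40 N, if the wrist force passes 120 N, or if a joint passes its speed limit or range.

### The arm

A 6-joint arm with a two-finger parallel gripper is mounted at the origin on a cart in front of the work surface, level with it; the furniture and walls round the work are solid. World frame = base frame: x ahead of the robot, y to its left, z up, the work surface at z = 0. Lengths are in m, angles in rad, forces in N, time in s.
With the tool pointing down it reaches from about 0.35 to 0.975 m from the base axis. Payload 4.9 kg.
Tool frame: the origin (TCP) lies midway between the tips of the shut fingers; the grasp point (between the pads) lies 19 mm behind it; z points along the fingers, y is the line along which they close (so a half turn about z gives the same grasp; the last joint's range is limited). The gripper opens to 85 mm and grips with 20 to 120 N. Pads are 22 mm wide; open, the fingers measure 114 mm over their backs; the gripper's body (76 mm by 85 mm) begins 54 mm behind the grasp point. The pads swing forward as they close: fully open they stand 13 mm farther back than shut.
Start: joints at [1.159, 0.053, 1.613, -0, 1.476, -0.119], TCP at [0.18, 0.598, 0.203] pointing down, gripper open.
Joint ranges: [-3.01, 3.01], [-1.01, 2.22], [0.06, 2.58], [-1.02, 4.17], [0.09, 2.62], [-3.14, 3.14]. Speed limits (rad/s): [2.57, 2.57, 3.14, 3.14, 3.14, 3.14].

### API

Orientations are given as a unit quaternion [w, x, y, z].
In Python, from plant import state, grab_frame, camera_info, job_done, spot_in, masks_of, pinpoint gives the robot as it stands.
- The arm moves only by the shell command python3 -m handwheel 'ROWS' [OPENING]. ROWS is JSON, a list that holds one entry, the list of rows, each a list of 6 numbers: the shift along the world's x, y, z in m, then the turn, a rotation vector about the world's x, y, z in degrees. In form: [[[tx, ty, tz, ax, ay, az], ...]]. A call has 1 to 20 rows; each row shifts and turns the commanded pose from where the row before left it; what a row does not reach is not made up. A row lasts 1/12 s, in which the tool goes at most 41.7 mm and 7.16 degrees, less where a joint would pass 70% of its speed; a pose out of reach is approached as far as the arm can. A call is refused whole if a number of a shift passes 0.0417 or a number of a turn 7.16, either way. A call with a gripper value outside its range is refused whole. OPENING is the opening, from 0 (shut) to 1 (fully open), set as the call begins (- or left out, the last holds). The fingers move at their own pace and stop on an object; the grip force is fixed at half the most. Time passes only in rows, so rows that do not move let the fingers close. It gives the time, the measured TCP pose, the force, the opening and the grip force at its end, in the units of the state.
- state(): the state, without advancing time (a new reading comes with each control period).
- grab_frame(name): name is "scene" or "top" or "wrist"; returns (picture, depth): 420x560x3 uint8, blue, green, red; 420x560 float32, m along the optical axis (not along the pixel's ray), 0 where there is no reading.
- camera_info(name): a dict with "fx", "fy", "cx", "cy" (pixels), "distortion" ([k1, k2, p1, p2, k3] as OpenCV has them; the pictures are not rectified), "T" (4x4, takes a point from camera to world coordinates). Camera axes: x right, y up, looking along -z (the intrinsics and any distortion apply to the point x, -y, -z); pixel columns grow to the right and rows downward; lengths in m; the calibration is good to about 2 mm. A picture is of the moment at which its call begins: read the wrist's pose just before it. camera_info takes no time and is no camera call; for the wrist camera it gives the pose at the moment of the call.
- job_done(): hands the job in; it is judged then, once.
Trained networks look in the newest picture that a camera, given by its name, has taken for a name from the list of things; names that differ only in an ending like _2 or _b are one class to them, and where a whole thing is asked for, a point or a joint stands for the part that bears it (a point fixed in the world has none). Each returns a list of dicts, best first, with "conf" (0 to 1); they miss things now and then, are a little off and sometimes report something else, mostly with a low value. They report only what shows in the picture. A call takes as long as a camera call. They do not tell look-alikes from the thing itself.
- spot_in(camera, thing): "box" ([left, top, width, height] in pixels, round what is visible of it).
- masks_of(camera, thing): "region" (420x560 bool, what is visible of it) and "box" ([left, top, width, height] in pixels, round what is visible of it).
- pinpoint(camera, thing): "position" ([column, row] in pixels: a listed point, or the origin of a listed thing).
The state is a dict: "time": time; "joint_pos": joint angles; "joint_vel": joint speeds; "joint_efforts": joint torques, N m; "tool_pos": TCP position; "tool_rot": TCP orientation; "contact_force": force on the tool from outside, world axes, zero at the start; "ft_torque": the same for the moment, N m; "gripper_width": opening from 0.0 (shut) to 1.0 (fully open); "grasp_force": force on a finger pad.
Only numpy, scipy, OpenCV 4.12 (cv2) and the standard library are available. Lean on these libraries where they do the work, as an engineer would, in place of code of your own. Each camera call takes 0.05 s, during which the arm holds its last target. There are 200 camera calls.

## Working session

There is one attempt and no reset: what is moved stays moved. The work goes in short steps, Python scripts to look and compute and a shell command to move; the robot and the scene stay as the last step left them, time stands still between calls to the robot, and variables do not carry over. Pictures are saved under pics/ and viewed, at most 10 in all, crops included, and the job is handed in when it is done.

```bash
ls; mkdir -p pics; cat > h.py <<'E'
import numpy as np, cv2
from plant import *
def ray(ci,px):
    K=np.array([[ci['fx'],0,ci['cx']],[0,ci['fy'],ci['cy']],[0,0,1]]);d=np.array(ci['distortion'],float)
    u=cv2.undistortPoints(np.array([[px]],float),K,d)[0,0]
    T=np.array(ci['T']);return T[:3,3],T[:3,:3]@np.array([u[0],-u[1],-1.])
def atz(ci,px,z):
    o,r=ray(ci,px);return o+r*(z-o[2])/r[2]
E
python3 - <<'E'
from h import *
s=state();print(s)
for c in('top','scene'):
    im,d=grab_frame(c);cv2.imwrite(f'pics/{c}0.png',im);ci=camera_info(c);print(c,np.round(ci['T'],3).tolist(),ci['fx'])
    for n,z in(('round_pad',0),('square_pad',0),('gauge_seat',.014),('gauge_index',.01),('cap_1_center',.0315),('round_dish',0),('square_tray',0)):
        for r in pinpoint(c,n)[:4]: print(n,round(r['conf'],2),np.round(r['position']),np.round(atz(ci,r['position'],z)[:2],4))
E
```

```text
pics
{'time': 0.0, 'joint_pos': array([ 1.15902194e+00,  5.33746475e-02,  1.61430290e+00, -4.05652416e-06,
        1.47603122e+00, -1.18988951e-01]), 'joint_vel': array([-8.73351250e-05,  1.85461172e-03, -4.49882610e-04, -1.19146275e-03,
        1.06419720e-04,  1.05900441e-03]), 'joint_efforts': array([ 3.28719514e-03, -3.93671072e+01, -3.70189655e+01,  1.37516322e-04,
        6.72414477e-03, -1.68649755e-06]), 'tool_pos': array([0.18010157, 0.59776232, 0.20174676]), 'tool_rot': array([-2.75556533e-04,  1.45870120e-01,  9.89303183e-01, -1.02154717e-03]), 'contact_force': array([-0.06300838,  0.21587524, -0.47306026]), 'ft_torque': array([-0.00587926,  0.04020123, -0.00917166]), 'grasp_force': 0.0, 'gripper_width': 1.001294378814134}
top [[0.007, 0.993, -0.117, 0.374], [-1.0, 0.007, -0.003, -0.004], [-0.002, 0.117, 0.993, 1.1], [0.0, 0.0, 0.0, 1.0]] 482.62044456867335
round_pad 0.67 [196. 148.] [0.6607 0.195 ]
round_pad 0.44 [256. 171.] [0.608  0.0545]
round_pad 0.43 [342. 242.] [ 0.4436 -0.1433]
square_pad 0.68 [187. 256.] [0.4091 0.2083]
square_pad 0.66 [246. 222.] [0.4874 0.0763]

[... 574 characters left out ...]
. 258.] [0.3432 0.1182]
round_pad 0.52 [242. 169.] [0.6605 0.201 ]
square_pad 0.57 [184. 231.] [0.3929 0.2003]
square_pad 0.28 [254. 226.] [0.489  0.0611]
gauge_seat 0.57 [255. 230.] [0.4672 0.045 ]
gauge_index 0.64 [186. 233.] [0.3832 0.1845]
gauge_index 0.63 [250. 220.] [0.4925 0.074 ]
gauge_index 0.62 [199. 258.] [0.3363 0.114 ]
gauge_index 0.39 [243. 166.] [0.6641 0.2013]
cap_1_center 0.85 [272. 166.] [0.6757 0.1174]
cap_1_center 0.84 [244. 166.] [0.6436 0.1848]
cap_1_center 0.55 [215. 154.] [0.6493 0.2808]
round_dish 0.81 [379. 297.] [ 0.4366 -0.2803]
round_dish 0.25 [256. 262.] [ 0.3926 -0.0013]
square_tray 0.89 [320. 273.] [ 0.4346 -0.1431]
square_tray 0.64 [243. 165.] [0.6777 0.2089]
```

```bash
python3 -c "
import cv2
a=cv2.imread('pics/top0.png');cv2.imwrite('pics/top0b.png',cv2.resize(a[90:330,130:450],None,fx=2.5,fy=2.5,interpolation=2))"
```

```text
(no output)
```

View pics/top0b.png

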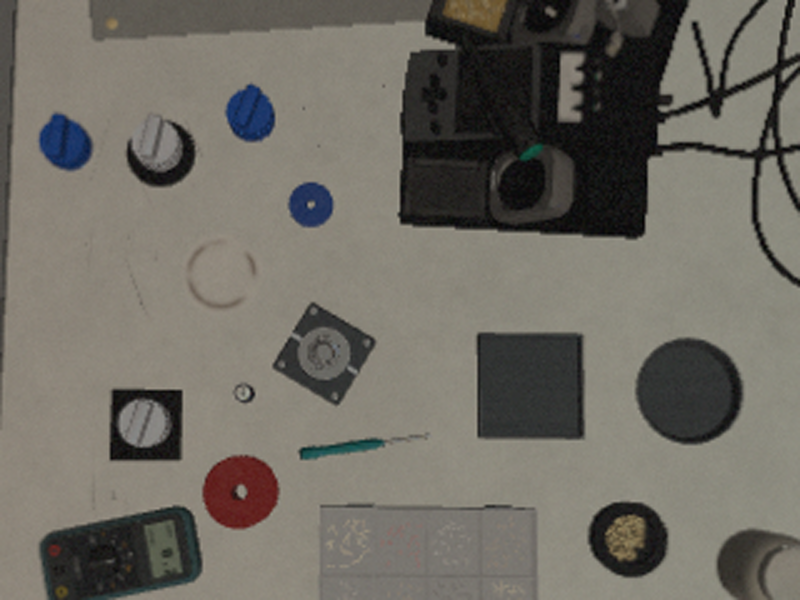

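View pics/scene0.png

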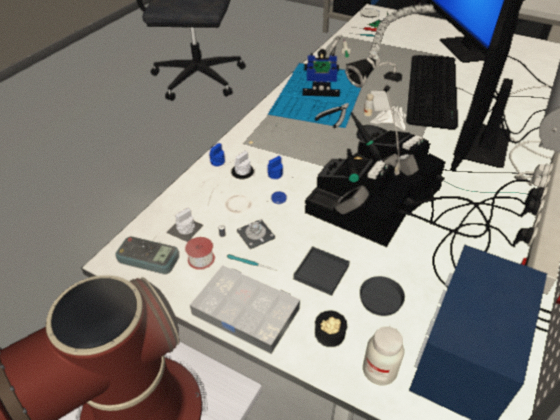

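```bash
python3 - <<'E'
from h import *
ci=camera_info('wrist');print(np.round(ci['T'],3).tolist(),ci['fx'],state()['time'])
E
python3 -m handwheel '[[[0.028,-0.028,0.002,0,0,0],[0.028,-0.028,0.002,0,0,0],[0.028,-0.028,0.002,0,0,0],[0.028,-0.028,0.002,0,0,0],[0.028,-0.028,0.002,0,0,0],[0.028,-0.028,0.002,0,0,0],[0.028,-0.028,0.002,0,0,0],[0.028,-0.028,0.002,0,0,0],[0.028,-0.028,0.002,0,0,0],[0.028,-0.028,0.002,0,0,0],[0,-0.04,0,0,0,0],[0,-0.04,0,0,0,0],[0,-0.04,0,0,0,0],[0,-0.04,0,0,0,0],[0,-0.04,0,0,0,0]]]' 0.5
```

```text
[[0.289, -0.913, -0.289, 0.107], [0.957, 0.276, 0.086, 0.62], [0.001, -0.301, 0.954, 0.374], [0.0, 0.0, 0.0, 1.0]] 316.98595882772935 0.8
time: 2.05
tool_pos: [0.4601, 0.1167, 0.2232]
tool_rot: [0.0, 0.146, 0.989, 0.0]
contact_force: [0.5, -0.7, 0.2]
gripper_width: 0.502
grasp_force: 0.0
```

```bash
cat > look.py <<'E'
from h import *
import sys
im,d=grab_frame('wrist');ci=camera_info('wrist');cv2.imwrite(f'pics/{sys.argv[1]}.png',im)
Z={'gauge_seat':.014,'gauge_index':.01,'cap_1_center':.0315,'gauge_tip':.0355}
for n in sys.argv[2:]:
    for r in pinpoint('wrist',n)[:4]: print(n,round(r['conf'],2),np.round(r['position']),np.round(atz(ci,r['position'],Z.get(n,0)),4)[:2])
print(state()['tool_pos'],state()['time'])
E
python3 look.py w1 gauge_seat gauge_index gauge_tip cap_1_center round_pad
```

```text
gauge_seat 0.7 [226. 196.] [0.4646 0.0336]
gauge_index 0.63 [254. 200.] [0.4808 0.0654]
gauge_tip 0.49 [225. 203.] [0.4681 0.0355]
cap_1_center 0.92 [382. 300.] [0.6561 0.1873]
cap_1_center 0.92 [445. 286.] [0.6606 0.271 ]
cap_1_center 0.75 [327. 332.] [0.685  0.1039]
cap_1_center 0.64 [ 87. 214.] [ 0.4323 -0.1329]
round_pad 0.85 [379. 287.] [0.6573 0.1914]
[0.46041396 0.11900826 0.2231281 ] 2.35
```

View pics/w1.png

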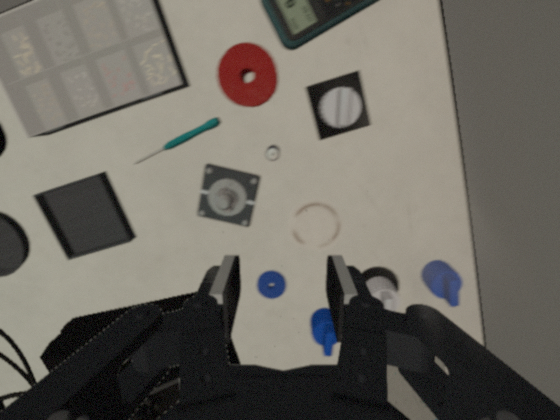

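```bash
sed -i "s/^im,d=grab_frame('wrist');ci=camera_info('wrist')/ci=camera_info('wrist');im,d=grab_frame('wrist')/" look.py; python3 look.py w2 gauge_seat gauge_index round_pad; python3 - <<'E'
import cv2,numpy as np
a=cv2.imread('pics/w2.png');cv2.imwrite('pics/w2c.png',cv2.resize(a[140:250,180:290],None,fx=5,fy=5,interpolation=2))
E
```

```text
gauge_seat 0.69 [225. 196.] [0.4654 0.0424]
gauge_seat 0.27 [226. 204.] [0.4751 0.0409]
gauge_index 0.71 [251. 202.] [0.4827 0.0711]
gauge_index 0.68 [175. 140.] [0.3833 0.0084]
round_pad 0.65 [374. 286.] [0.6531 0.1969]
[0.46027953 0.11948447 0.22294792] 2.55
```

View pics/w2c.png

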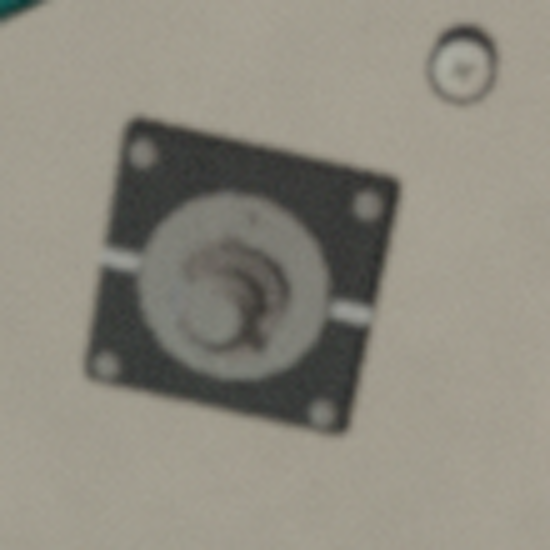

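```bash
python3 -m handwheel '[[[0.034,0.009,-0.004,0,0,0],[0.034,0.009,-0.004,0,0,0],[0.034,0.009,-0.004,0,0,0],[0.034,0.009,-0.004,0,0,0],[0.034,0.009,-0.004,0,0,0],[0.034,0.009,-0.004,0,0,0],[0.034,0.009,-0.004,0,0,0],[0,0,0,0,0,0],[0,0,0,0,0,0],[0,0,0,0,0,0],[0,0,0,0,0,0]]]' 0.4
python3 look.py w3 cap_1_center cap_1_foot round_pad
python3 - <<'E'
from h import *
im=cv2.imread('pics/w3.png');ci=camera_info('wrist')
K=None
# earlier gauge bars with pose of w2: translate camera
s=state()['tool_pos'];T=np.array(ci['T']);T[:3,3]+=np.array([.46028,.11948,.22295])-s;ci['T']=T
a,b=[atz(ci,p,.010) for p in((204,191.8),(250.2,202.6))];print(a,b,(a+b)/2,np.linalg.norm(a-b),np.degrees(np.arctan2(*(b-a)[1::-1])),atz(ci,(227,197),.014))
cv2.imwrite('pics/w3c.png',cv2.resize(im[130:330,180:440],None,fx=3,fy=3,interpolation=2))
E
```

```text
time: 3.47
tool_pos: [0.6978, 0.1819, 0.196]
tool_rot: [0.0, 0.145, 0.989, 0.0]
contact_force: [-0.2, 0.3, 0.2]
gripper_width: 0.402
grasp_force: 0.0
cap_1_center 0.91 [219. 190.] [0.6855 0.1126]
cap_1_center 0.69 [284. 142.] [0.6561 0.1962]
cap_1_center 0.64 [365. 118.] [0.6566 0.2819]
cap_1_center 0.26 [288. 138.] [0.6531 0.2012]
cap_1_foot 0.97 [288. 137.] [0.6546 0.201 ]
cap_1_foot 0.83 [363. 114.] [0.6552 0.2885]
cap_1_foot 0.8 [224. 184.] [0.6858 0.1132]
round_pad 0.65 [285. 138.] [0.6549 0.1981]
round_pad 0.41 [284. 144.] [0.6617 0.194 ]
[0.69799336 0.181348   0.19651184] 3.6667
[0.45316661 0.01895829 0.01      ] [0.48329199 0.06986497 0.01      ] [0.4682293  0.04441163 0.01      ] 0.059152586178245474 59.38394603480228 [0.46703399 0.04528289 0.014     ]
```

View pics/w3c.png

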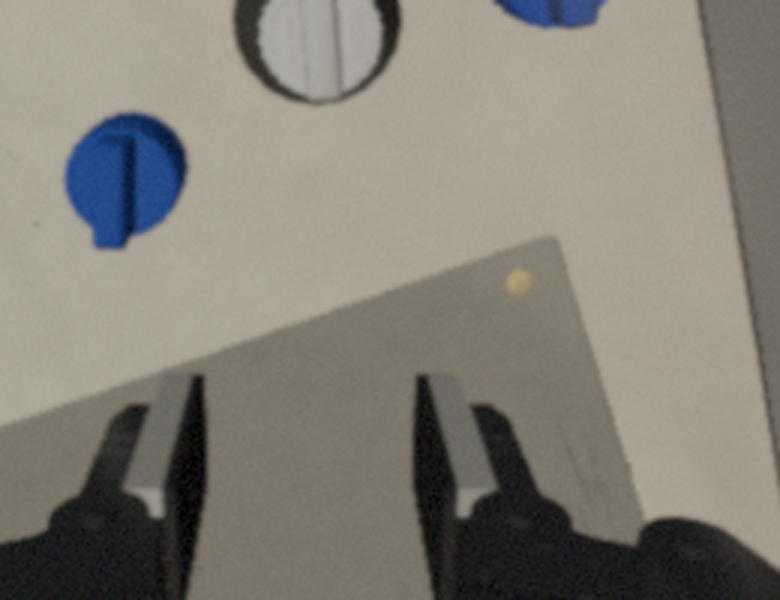

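```bash
python3 - <<'E'
import cv2
im=cv2.imread('pics/w3.png')
cv2.imwrite('pics/w3d.png',cv2.resize(im[85:175,235:335],None,fx=6,fy=6,interpolation=2))
E
```

```text
(no output)
```

View pics/w3d.png

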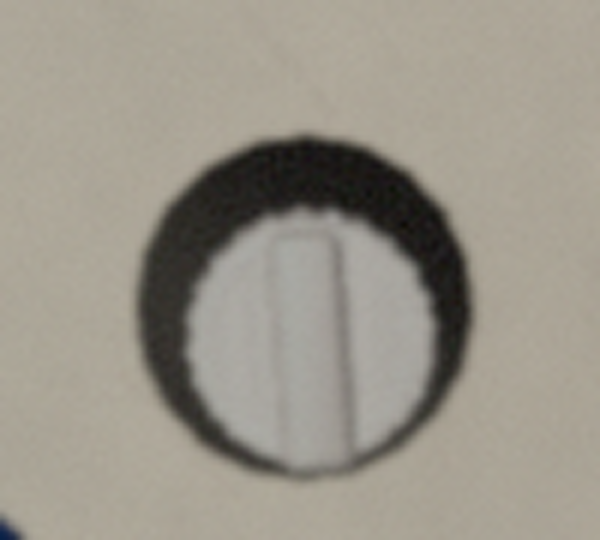

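```bash
python3 - <<'E'
from h import *
ci=camera_info('wrist')
a,b=[atz(ci,(235+x/6,85+y/6),.059) for x,y in((306,234),(320,467))];print(a,b,(a+b)/2,np.linalg.norm(a-b),np.degrees(np.arctan2(*(b-a)[1::-1])))
print(atz(ci,(235+311/6,85+340/6),.037))
R=np.array(cv2.Rodrigues(np.zeros(3))[0]);q=state()['tool_rot'];print(q,state()['tool_pos'],state()['joint_pos'])
E
```

```text
[0.63840049 0.20267687 0.059     ] [0.67432645 0.19433195 0.059     ] [0.65636347 0.19850441 0.059     ] 0.03688241005705637 -13.076833366438875
[0.65653616 0.19842041 0.037     ]
[8.80841095e-04 1.45878076e-01 9.89302151e-01 2.56429360e-04] [0.69799336 0.181348   0.19651184] [ 1.51133247e-01  2.76530459e-01  1.37385809e+00 -2.62224200e-05
  1.48936947e+00 -1.12685988e+00]
```

```bash
python3 -m handwheel '[[[-0.0208,0.0086,0,0,0,1.85],[-0.0208,0.0086,0,0,0,1.85],[0,0,-0.03,0,0,0],[0,0,-0.03,0,0,0],[0,0,-0.03,0,0,0],[0,0,-0.025,0,0,0],[0,0,0,0,0,0],[0,0,0,0,0,0],[0,0,0,0,0,0]]]' 0.4
python3 look.py w4 cap_1_center cap_1_foot
```

```text
time: 4.42
tool_pos: [0.6579, 0.1987, 0.0824]
tool_rot: [0.002, 0.114, 0.993, 0.0]
contact_force: [0.4, 0.3, 0.3]
gripper_width: 0.402
grasp_force: 0.0
cap_1_center 0.85 [186. 272.] [0.6854 0.1141]
cap_1_center 0.8 [393. 190.] [0.6555 0.2814]
cap_1_center 0.77 [284. 215.] [0.6561 0.2001]
cap_1_foot 0.85 [195. 255.] [0.6852 0.1131]
cap_1_foot 0.84 [386. 179.] [0.6553 0.2859]
[0.65864859 0.19889269 0.08330649] 4.5667
```

View pics/w4.png

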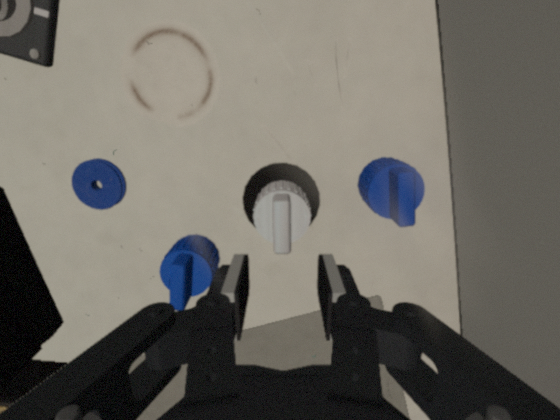

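```bash
python3 - <<'E'
from h import *
ci=camera_info('wrist')
a,b=[atz(ci,p,.059) for p in((282.5,194.5),(282.7,252.5))];print((a+b)/2,np.linalg.norm(a-b),np.degrees(np.arctan2(*(b-a)[1::-1])))
print(state()['tool_rot'],state()['tool_pos'])
E
```

```text
[0.65441342 0.19970795 0.059     ] 0.04064236029145822 -12.92281941989355
[2.37468591e-03 1.13882450e-01 9.93491134e-01 7.17748939e-04] [0.65864859 0.19889269 0.08330649]
```

```bash
python3 -m handwheel '[[[-0.003,0.001,0,0,0,0],[0,0,-0.015,0,0,0],[0,0,-0.015,0,0,0],[0,0,-0.010,0,0,0],[0,0,-0.005,0,0,0],[0,0,0,0,0,0],[0,0,0,0,0,0]]]' 0.4
python3 -m handwheel '[[[0,0,0,0,0,0],[0,0,0,0,0,0],[0,0,0,0,0,0],[0,0,0,0,0,0],[0,0,0,0,0,0],[0,0,0,0,0,0]]]' 0
```

```text
time: 5.15
tool_pos: [0.6532, 0.1994, 0.0338]
tool_rot: [-0.001, 0.114, 0.993, -0.0]
contact_force: [0.5, -0.4, 0.2]
gripper_width: 0.403
grasp_force: 0.0
time: 5.65
tool_pos: [0.6539, 0.1996, 0.0353]
tool_rot: [0.0, 0.114, 0.993, 0.0]
contact_force: [0.1, -0.2, -0.3]
gripper_width: 0.002
grasp_force: 0.0
```

```bash
python3 look.py w5; python3 - <<'E'
from h import *
s=state();print(s['gripper_width'],s['grasp_force'],s['contact_force'],s['tool_pos'])
E
```

```text
[0.65386239 0.19959796 0.03515993] 5.7
-0.00241422531293247 0.0 [-0.15169188  0.24211177 -0.42804432] [0.65386239 0.19959796 0.03515993]
```

View pics/w5.png

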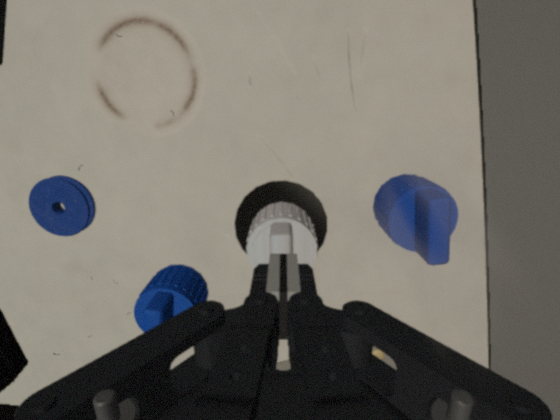

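```bash
python3 - <<'E'
from h import *
im,d=grab_frame('wrist');ci=camera_info('wrist');T=np.linalg.inv(ci['T']);K=np.array([[ci['fx'],0,ci['cx']],[0,ci['fy'],ci['cy']],[0,0,1]])
def proj(p):
    c=T[:3,:3]@p+T[:3,3];return cv2.projectPoints(np.array([[c[0],-c[1],-c[2]]]),np.zeros(3),np.zeros(3),K,np.array(ci['distortion'],float))[0].ravel(),-c[2]
s=state();t=s['tool_pos'];print(t,proj(t),proj(t+[0,0,.019]))
for p in([.655,.199,.059],[.655,.199,.037],[.655,.199,.004]):print(p,proj(np.array(p)))
for r in range(200,370,8):print(r,np.round(d[r,[262,274,278,283,288,292,305]],3))
for r in(214,235,245): print(atz(ci,(282,r),.059),d[r,282])
E
```

```text
[0.65382882 0.19959342 0.03512709] (array([283.00780074, 245.81011123]), np.float64(0.18645101376750242)) (array([283.07164562, 260.52608769]), np.float64(0.16833503619195034))
[0.655, 0.199, 0.059] (array([282.48614562, 267.03325334]), np.float64(0.16407287307367857))
[0.655, 0.199, 0.037] (array([282.47776086, 249.13412983]), np.float64(0.18504926816115994))
[0.655, 0.199, 0.004] (array([282.46831707, 228.75967227]), np.float64(0.21651386079238197))
200 [0.21  0.21  0.21  0.211 0.211 0.21  0.21 ]
208 [0.211 0.2   0.198 0.197 0.195 0.201 0.212]
216 [0.19  0.184 0.182 0.183 0.184 0.186 0.199]
224 [0.18  0.173 0.174 0.174 0.176 0.181 0.185]
232 [0.182 0.163 0.164 0.164 0.164 0.182 0.181]
240 [0.182 0.159 0.16  0.158 0.159 0.162 0.184]
248 [0.184 0.162 0.16  0.16  0.161 0.162 0.184]
256 [0.186 0.149 0.15  0.15  0.151 0.15  0.186]
264 [0.    0.143 0.141 0.142 0.141 0.142 0.149]
272 [0.143 0.134 0.135 0.134 0.134 0.135 0.142]
280 [0.135 0.128 0.127 0.128 0.129 0.128 0.135]
288 [0.13  0.122 0.122 0.122 0.123 0.122 0.129]
296 [0.114 0.115 0.121 0.121 0.121 0.115 0.112]
304 [0.109 0.11  0.119 0.123 0.114 0.111 0.111]
312 [0.105 0.107 0.114 0.122 0.114 0.105 0.105]
320 [0.101 0.105 0.115 0.123 0.114 0.102 0.102]
328 [0.091 0.105 0.116 0.125 0.115 0.102 0.092]
336 [0.088 0.114 0.117 0.125 0.117 0.113 0.088]
344 [0.084 0.115 0.116 0.25  0.116 0.114 0.084]
352 [0.082 0.117 0.252 0.253 0.117 0.115 0.083]
360 [0.079 0.111 0.254 0.255 0.252 0.112 0.078]
368 [0.077 0.085 0.254 0.254 0.254 0.085 0.076]
[0.62673559 0.20533859 0.059     ] 0.18445247
[0.63752843 0.20281951 0.059     ] 0.16092424
[0.6428362  0.20158061 0.059     ] 0.0
```

```bash
python3 - <<'E'
from h import *
im,d=grab_frame('wrist');ci=camera_info('wrist')
def P(c,r):
    o,v=ray(ci,(c,r));return np.round(o+v*d[r,c],4)
print('cam',np.round(ci['T'],3).tolist())
for n,c,r in(('bench',300,140),('bench',200,330),('bench',440,350),('pad',282,190),('skirt',262,245),('skirt',305,245),('bar',282,235),('bar',282,245),('bar',282,250),('f',274,256),('f',292,256),('f',274,272),('f',274,290),('f',292,290),('f',260,300),('bench?',283,352)):print(n,P(c,r))
a=cv2.resize(im[190:370,220:350],None,fx=4.4,fy=3.3,interpolation=2);cv2.imwrite('pics/w5c.png',a)
E
```

```text
cam [[0.226, -0.929, -0.294, 0.579], [0.974, 0.216, 0.067, 0.217], [0.001, -0.301, 0.953, 0.206], [0.0, 0.0, 0.0, 1.0]]
bench [0.5997 0.2233 0.0015]
bench [0.637  0.1767 0.1239]
bench [0.6527 0.2457 0.1334]
pad [0.6282 0.2049 0.0047]
skirt [0.65   0.1879 0.0363]
skirt [0.6552 0.2124 0.0373]
bar [0.6381 0.2027 0.0574]
bar [0.6431 0.2015 0.0582]
bar [0.6453 0.201  0.0594]
f [0.6426 0.1978 0.0702]
f [0.6443 0.2061 0.0706]
f [0.6422 0.1983 0.0866]
f [0.6418 0.1988 0.1014]
f [0.6445 0.2052 0.0995]
f [0.6389 0.1947 0.1109]
bench? [0.7596 0.175  0.    ]
```

View pics/w5c.png

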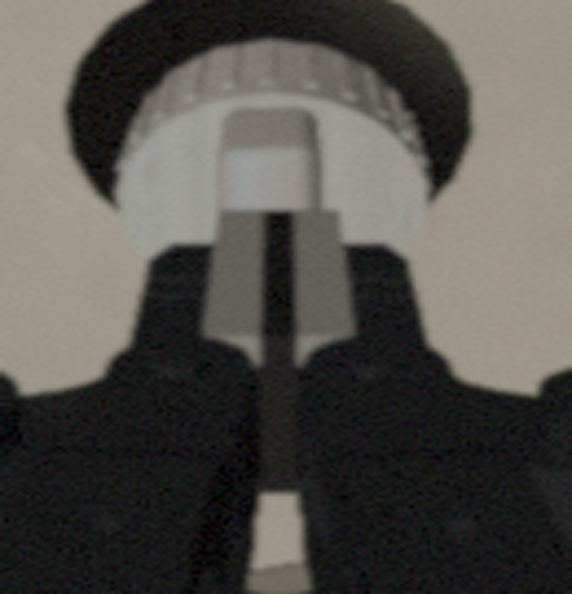

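```bash
python3 -m handwheel '[[[0,0,0,0,0,0],[0,0,0,0,0,0],[0,0,0,0,0,0],[0,0,0,0,0,0],[0,0,-0.01,0,0,0],[0,0,-0.005,0,0,0],[0,0,-0.003,0,0,0],[0,0,-0.003,0,0,0],[0,0,0,0,0,0],[0,0,0,0,0,0]]]' 0.4
python3 - <<'E'
from h import *
im,d=grab_frame('wrist');ci=camera_info('wrist')
cv2.imwrite('pics/w6.png',im);print(state()['tool_pos'])
def P(c,r):
    o,v=ray(ci,(c,r));return np.round(o+v*d[r,c],4)
# nearest finger tip: for columns find last small-depth row from bottom
for c in list(range(200,270,8))+list(range(296,366,8)):
    col=d[:,c];w=np.where((col>0)&(col<.16))[0]
    if len(w):print(c,w[0],P(c,w[0]))
E
```

```text
time: 6.63
tool_pos: [0.6536, 0.1995, 0.0136]
tool_rot: [-0.0, 0.114, 0.993, -0.0]
contact_force: [0.1, 0.1, 0.9]
gripper_width: 0.396
grasp_force: 0.0
[0.65385116 0.19958626 0.01400166]
200 0 [0.5169 0.1878 0.0008]
208 0 [5.178e-01 1.918e-01 5.000e-04]
216 0 [0.519  0.1959 0.0014]
224 0 [0.5197 0.1998 0.0006]
232 0 [0.5209 0.2038 0.0012]
240 4 [0.5239 0.2074 0.0023]
248 0 [0.5226 0.2117 0.0007]
256 0 [0.5237 0.2157 0.0012]
264 2 [0.5255 0.2195 0.0012]
296 0 [0.5284 0.2356 0.0016]
304 6 [0.5323 0.2388 0.0028]
312 0 [0.5301 0.2436 0.0009]
320 1 [0.5314 0.2475 0.0007]
328 1 [0.5324 0.2514 0.0012]
336 0 [0.5328 0.2556 0.0009]
344 0 [5.336e-01 2.597e-01 5.000e-04]
352 0 [0.5347 0.2635 0.0013]
360 0 [0.5356 0.2675 0.0013]
```

View pics/w6.png

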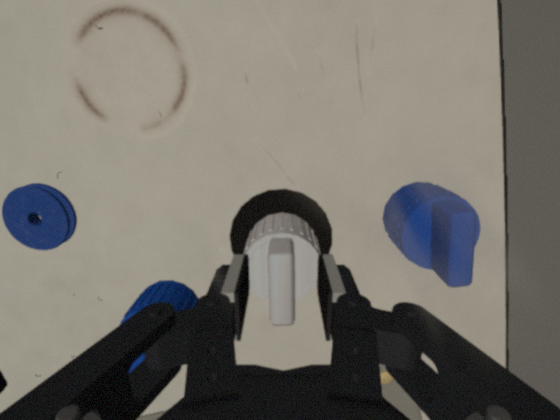

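```bash
python3 -m handwheel '[[[0,0,-0.003,0,0,0],[0,0,-0.003,0,0,0],[0,0,0,0,0,0]]]' 0.4
python3 -m handwheel '[[[0,0,0,0,0,0],[0,0,0,0,0,0],[0,0,0,0,0,0],[0,0,0,0,0,0],[0,0,0,0,0,0]]]' 0
```

```text
time: 6.93
tool_pos: [0.6541, 0.1996, 0.0081]
tool_rot: [0.0, 0.114, 0.993, 0.0]
contact_force: [0.1, 0.1, 0.9]
gripper_width: 0.399
grasp_force: 0.0
time: 7.35
tool_pos: [0.6548, 0.1997, 0.0093]
tool_rot: [0.001, 0.114, 0.993, 0.0]
contact_force: [0.3, 0.1, 5.5]
gripper_width: 0.125
grasp_force: 61.4
```

```bash
python3 -m handwheel '[[[0,0,0.01,0,0,0],[0,0,0.02,0,0,0],[0,0,0.03,0,0,0],[0,0,0.02,0,0,0],[0,0,0,0,0,0],[0,0,0,0,0,0],[0,0,0,0,0,0]]]'
cat > inhand.py <<'E'
from h import *
from scipy.spatial.transform import Rotation as Rn
s=state();ci=camera_info('wrist');im,d=grab_frame('wrist');s2=state();print('settle',s2['tool_pos']-s['tool_pos'],'t',s['time'],'w',s['gripper_width'],'F',s['contact_force'],'tool',s['tool_pos'])
K=np.array([[ci['fx'],0,ci['cx']],[0,ci['fy'],ci['cy']],[0,0,1]])
v,u=np.mgrid[0:420,0:560];n=cv2.undistortPoints(np.stack([u,v],-1).reshape(-1,1,2).astype(float),K,np.array(ci['distortion'],float)).reshape(420,560,2)
C=np.stack([n[...,0]*d,-n[...,1]*d,-d],-1);T=np.array(ci['T']);W=C@T[:3,:3].T+T[:3,3];W[d==0]=9
q=s['tool_rot'];R=Rn.from_quat([q[1],q[2],q[3],q[0]]).as_matrix();P=(W-s['tool_pos'])@R  # tool frame
rim=s['tool_pos'][2]-.0053
h=W[...,2]-rim
near=(abs(P[...,0])<.05)&(abs(P[...,1])<.03)
bright=im.mean(2)>90
top=near&bright&(abs(h-.033)<.004);bar=near&bright&(abs(P[...,1])<.004)
for x in np.arange(.026,-.04,-.002):
    m=bar&(abs(P[...,0]-x)<.001)
    if m.sum(): print(round(x,3),m.sum(),np.round(np.percentile(h[m],[5,50,95]),4))
p=P[top][:,:2];print('skirt n',len(p),p.min(0),p.max(0),np.median(h[top]))
E
python3 inhand.py
```

```text
time: 7.93
tool_pos: [0.6526, 0.1994, 0.0865]
tool_rot: [-0.001, 0.114, 0.993, -0.0]
contact_force: [-0.6, 0.3, -1.0]
gripper_width: 0.125
grasp_force: 60.5
settle [-0.00043604 -0.00011189 -0.000827  ] t 7.9333 w 0.12474083391240365 F [-0.62035827  0.29857646 -1.01103371] tool [0.65263472 0.19944802 0.0865053 ]
0.02 73 [0.0061 0.0186 0.0296]
0.018 417 [0.0056 0.0311 0.0524]
0.016 303 [0.0334 0.0488 0.0555]
0.014 78 [0.0542 0.0553 0.0561]
0.012 83 [0.0544 0.0551 0.0561]
0.01 87 [0.0544 0.0553 0.0564]
0.008 71 [0.0542 0.0552 0.0561]
0.006 75 [0.0543 0.0552 0.0561]
0.004 70 [0.0542 0.0551 0.056 ]
0.002 76 [0.0539 0.055  0.0558]
0.0 69 [0.0543 0.0552 0.0561]
-0.002 70 [0.0544 0.0552 0.0559]
-0.004 68 [0.0544 0.0552 0.0561]
-0.006 73 [0.0541 0.0551 0.056 ]
-0.008 68 [0.0543 0.0552 0.0559]
-0.01 73 [0.0544 0.0552 0.056 ]
-0.012 63 [0.0543 0.055  0.0558]
-0.014 68 [0.0541 0.0551 0.0559]
-0.016 57 [0.0543 0.055  0.0558]
-0.018 61 [0.0544 0.0551 0.0559]
-0.02 22 [0.054  0.0545 0.0553]
skirt n 1179 [-0.00049971 -0.02123023] [0.01942467 0.0198099 ] 0.033260425246933734
```

```bash
python3 -m handwheel '[[[-0.0136,-0.0086,0,0,0,6.59],[-0.0136,-0.0086,0,0,0,6.59],[-0.0136,-0.0086,0,0,0,6.59],[-0.0136,-0.0086,0,0,0,6.59],[-0.0136,-0.0086,0,0,0,6.59],[-0.0136,-0.0086,0,0,0,6.59],[-0.0136,-0.0086,0,0,0,6.59],[-0.0136,-0.0086,0,0,0,6.59],[-0.0136,-0.0086,0,0,0,6.59],[-0.0136,-0.0086,0,0,0,6.59],[-0.0136,-0.0086,0,0,0,6.59],[0,0,0,0,0,0],[0,0,0,0,0,0],[0,0,0,0,0,0],[0,0,0,0,0,0]]]'
cat > gauge.py <<'E'
exec(open('inhand.py').read().split("rim=")[0])
from scipy.optimize import least_squares
print('tool yaw x',np.degrees(np.arctan2(R[1,0],R[0,0])),'z',R[:,2],s['joint_pos'])
c=np.array([.468,.0445])
for lo,hi,rm in((.011,.017,.03),(.038,.043,.012)):
    r=np.hypot(W[...,0]-c[0],W[...,1]-c[1]);m=(W[...,2]>lo)&(W[...,2]<hi)&(r<rm+.004);p=W[m]
    print(lo,m.sum(),np.median(p[:,2]),p[:,:2].min(0),p[:,:2].max(0))
    rect=cv2.minEnclosingCircle(p[:,:2].astype(np.float32)*1000);print('enc',rect)
# bars: bright pixels at radius 25.5..34 
r=np.hypot(W[...,0]-c[0],W[...,1]-c[1]);g=im.mean(2)
m=(r>.026)&(r<.0335)&(W[...,2]<.016)&(W[...,2]>.003)&(g>110);a=np.degrees(np.arctan2(W[...,1]-c[1],W[...,0]-c[0]))
for k in(59.4,-120.6):
    mm=m&(abs((a-k+180)%360-180)<18);print('bar',k,mm.sum(),W[mm].mean(0) if mm.any() else None)
cv2.imwrite('pics/g.png',im)
E
python3 gauge.py
```

```text
time: 9.23
tool_pos: [0.5045, 0.1053, 0.0876]
tool_rot: [-0.0, -0.495, 0.869, 0.0]
contact_force: [-0.1, 0.1, -0.7]
gripper_width: 0.128
grasp_force: 60.4
settle [9.00755710e-05 3.44606653e-05 1.57378612e-04] t 9.2333 w 0.12836631480974678 F [-0.07312074  0.09809628 -0.67307043] tool [0.50453997 0.10528332 0.08762334]
tool yaw x -120.6538276187947 z [-4.57031906e-04  1.15974099e-04 -9.99999889e-01] [ 6.11674807e-02 -1.09868155e-01  1.97120226e+00  1.49960860e-04
  1.28070764e+00 -2.54545785e+00]
0.011 2778 0.014039562102672515 [0.43444435 0.01094724] [0.50132674 0.07795123]
enc ((468.0477294921875, 44.35073471069336), 33.96199417114258)
0.038 465 0.040420384083079214 [0.45886978 0.03541127] [0.47553823 0.05204066]
enc ((467.41693115234375, 43.641868591308594), 8.711410522460938)
bar 59.4 57 [0.48268644 0.0704359  0.01194204]
bar -120.6 63 [0.45234309 0.0191471  0.01158081]
```

```bash
python3 -m handwheel '[[[-0.0182,-0.0299,0,0,0,0],[-0.0182,-0.0299,0,0,0,0],[0,0,-0.015,0,0,0],[0,0,-0.01,0,0,0],[0,0,-0.007,0,0,0],[0,0,0,0,0,0],[0,0,0,0,0,0],[0,0,0,0,0,0]]]'
python3 - <<'E'
from h import *
s=state();print(s['tool_pos'],s['contact_force'])
E
```

```text
time: 9.95
tool_pos: [0.4684, 0.0457, 0.0563]
tool_rot: [0.0, -0.496, 0.868, -0.0]
contact_force: [-0.7, -0.6, -0.3]
gripper_width: 0.124
grasp_force: 60.4
[0.46838042 0.04573125 0.05629714] [-0.66524502 -0.55287573 -0.26453277]
```

```bash
python3 -m handwheel '[[[0,0,-0.004,0,0,0],[0,0,-0.004,0,0,0],[0,0,-0.004,0,0,0],[0,0,-0.004,0,0,0],[0,0,-0.003,0,0,0],[0,0,0,0,0,0],[0,0,0,0,0,0]]]'
```

```text
time: 10.53
tool_pos: [0.4666, 0.0446, 0.036]
tool_rot: [-0.002, -0.496, 0.869, 0.0]
contact_force: [-2.3, -3.7, -1.4]
gripper_width: 0.127
grasp_force: 60.5
```

```bash
python3 -m handwheel '[[[-0.0007,-0.0012,0,0,0,0],[0,0,-0.003,0,0,0],[0,0,-0.003,0,0,0],[0,0,-0.002,0,0,0],[0,0,0,0,0,0],[0,0,0,0,0,0]]]'
python3 -m handwheel '[[[0,0,0,0,0,0],[0,0,0,0,0,0]]]'
```

```text
time: 11.03
tool_pos: [0.4668, 0.0439, 0.0286]
tool_rot: [-0.0, -0.496, 0.869, 0.0]
contact_force: [-2.4, -2.4, -1.1]
gripper_width: 0.123
grasp_force: 60.5
time: 11.2
tool_pos: [0.4668, 0.0439, 0.0288]
tool_rot: [-0.0, -0.496, 0.869, 0.0]
contact_force: [-2.7, -2.5, -2.3]
gripper_width: 0.127
grasp_force: 60.5
```

```bash
python3 -m handwheel '[[[-0.0007,-0.0006,0,0,0,0],[0,0,-0.0015,0,0,0],[0,0,-0.0015,0,0,0],[0,0,0,0,0,0],[0,0,0,0,0,0]]]'
```

```text
time: 11.62
tool_pos: [0.4668, 0.0435, 0.0261]
tool_rot: [0.0, -0.496, 0.869, -0.0]
contact_force: [-0.5, -0.7, -0.8]
gripper_width: 0.123
grasp_force: 60.5
```

```bash
python3 -m handwheel '[[[0,0,-0.001,0,0,0],[0,0,0,0,0,0],[0,0,0,0,0,0]]]'
```

```text
time: 11.87
tool_pos: [0.4668, 0.0434, 0.0255]
tool_rot: [0.0, -0.496, 0.869, -0.0]
contact_force: [-1.7, -0.6, 2.1]
gripper_width: 0.122
grasp_force: 61.1
```

```bash
cat > st.py <<'E'
from h import *
s=state();q=s['tool_rot'];a=np.degrees(2*np.arctan2(q[2],q[1]));print('t',s['time'],'turn',np.radians((239.4-a+180)%360-180),'z',s['tool_pos'],'F',s['contact_force'],'T',s['ft_torque'],'j6',s['joint_pos'][5])
E
python3 st.py
python3 -m handwheel '[[[-0.0001,0.0001,-0.0005,0,0,-5.73],[-0.0001,0.0001,-0.0005,0,0,-5.73],[-0.0001,0.0001,-0.0005,0,0,-5.73],[-0.0001,0.0001,-0.0005,0,0,-5.73],[-0.0001,0.0001,-0.0005,0,0,-5.73],[0,0,0,0,0,0],[0,0,0,0,0,0]]]';python3 st.py
```

```text
t 11.8667 turn -0.00017589322163241012 z [0.46681491 0.04341346 0.0254559 ] F [-1.71690557 -0.58916646  2.06257478] T [-0.07341476  0.26094904 -0.01999806] j6 -2.6740520940563446
time: 12.45
tool_pos: [0.4663, 0.0439, 0.0229]
tool_rot: [0.0, -0.266, 0.964, -0.0]
contact_force: [-1.0, -0.3, 2.3]
gripper_width: 0.121
grasp_force: 60.9
t 12.45 turn 0.49733121374232425 z [0.46631888 0.04391259 0.02291855] F [-0.97039806 -0.30059817  2.28442654] T [-0.08823258  0.15164067 -0.00704215] j6 -2.175533331552438
```

```bash
python3 -m handwheel '[[[0,0.0001,-0.0005,0,0,-5.73],[-0.0001,0.0002,-0.0005,0,0,-5.73],[0,0,0,0,0,0],[0,0,0,0,0,0]]]';python3 st.py
python3 -m handwheel '[[[0,0.0001,-0.0003,0,0,-2.87],[0,0,0,0,0,0],[0,0,0,0,0,0]]]';python3 st.py
```

```text
time: 12.78
tool_pos: [0.4662, 0.0441, 0.0219]
tool_rot: [0.0, -0.17, 0.986, -0.0]
contact_force: [-0.4, -1.0, 3.1]
gripper_width: 0.125
grasp_force: 60.9
t 12.7833 turn 0.6959475053667875 z [0.46619204 0.04411541 0.02186345] F [-0.36202895 -1.0267794   3.05931132] T [-0.2383234   0.04683817 -0.02827731] j6 -1.976265458337818
time: 13.03
tool_pos: [0.4662, 0.0442, 0.0216]
tool_rot: [0.0, -0.144, 0.99, -0.0]
contact_force: [-0.5, -1.6, 3.8]
gripper_width: 0.125
grasp_force: 61.0
t 13.0333 turn 0.7468233223703389 z [0.46619588 0.0441915  0.02155514] F [-0.50922026 -1.62098247  3.81327511] T [-0.14394857  0.06279693 -0.06863292] j6 -1.925176195803625
```

```bash
python3 -m handwheel '[[[0,0.0001,-0.0003,0,0,-2.87],[0,0,0,0,0,0],[0,0,0,0,0,0]]]';python3 st.py
python3 -m handwheel '[[[0,0.0001,-0.0003,0,0,-2.87],[0,0,0,0,0,0],[0,0,0,0,0,0]]]';python3 st.py
python3 -m handwheel '[[[0,0.0001,-0.0003,0,0,-2.87],[0,0,0,0,0,0],[0,0,0,0,0,0]]]';python3 st.py
```

```text
time: 13.28
tool_pos: [0.4662, 0.0443, 0.0213]
tool_rot: [0.0, -0.119, 0.993, -0.0]
contact_force: [-0.0, -1.8, 3.8]
gripper_width: 0.125
grasp_force: 61.2
t 13.2833 turn 0.7974127714180279 z [0.46615831 0.04431751 0.02126148] F [-0.04415077 -1.82743916  3.81177085] T [-0.23726687  0.11715073 -0.05824939] j6 -1.8743432246233542
time: 13.53
tool_pos: [0.4662, 0.0444, 0.021]
tool_rot: [0.0, -0.094, 0.996, -0.0]
contact_force: [-1.0, -1.3, 5.1]
gripper_width: 0.126
grasp_force: 61.3
t 13.5333 turn 0.8474806922867453 z [0.46615205 0.04436536 0.02100752] F [-0.96430663 -1.28585335  5.14922657] T [-0.28637243  0.13023556 -0.01456561] j6 -1.824097590762048
time: 13.78
tool_pos: [0.4662, 0.0444, 0.0207]
tool_rot: [0.0, -0.07, 0.998, -0.0]
contact_force: [-0.4, -1.7, 5.2]
gripper_width: 0.128
grasp_force: 61.3
t 13.7833 turn 0.8975406169745086 z [0.46618198 0.04440594 0.0207308 ] F [-0.40520674 -1.68605757  5.24037427] T [-0.37439776  0.14116725 -0.0768379 ] j6 -1.7737427627530247
```

```bash
python3 -m handwheel '[[[0,0.0001,-0.0003,0,0,-2.87],[0,0.0001,-0.0002,0,0,-2.87],[0,0,0,0,0,0],[0,0,0,0,0,0]]]';python3 st.py
python3 inhand.py | tail -8
```

```text
time: 14.12
tool_pos: [0.4662, 0.0445, 0.0203]
tool_rot: [0.0, -0.019, 1.0, -0.0]
contact_force: [-1.2, -1.8, 4.8]
gripper_width: 0.124
grasp_force: 61.3
t 14.1167 turn 0.9977497034340214 z [0.46618523 0.04454262 0.02025124] F [-1.24694118 -1.78657146  4.75480773] T [-0.39677233  0.1655874  -0.00548934] j6 -1.6731317128971948
-0.008 72 [0.0543 0.0553 0.0562]
-0.01 71 [0.0542 0.0553 0.056 ]
-0.012 64 [0.0545 0.0552 0.056 ]
-0.014 66 [0.0544 0.0552 0.056 ]
-0.016 64 [0.0544 0.0552 0.0559]
-0.018 59 [0.0543 0.055  0.056 ]
-0.02 22 [0.0537 0.0546 0.0552]
skirt n 1174 [-0.0004224  -0.02120514] [0.01953181 0.02061855] 0.03326785870995188
```

```bash
python3 -m handwheel '[[[0,0.0001,-0.0002,0,0,-2.87],[0,0.0001,-0.0002,0,0,-2.87],[0,0,-0.0002,0,0,-2.87],[0.0001,0.0001,-0.0002,0,0,-2.87],[0,0,0,0,0,0],[0,0,0,0,0,0]]]';python3 st.py
python3 -m handwheel '[[[0,0.0001,-0.0002,0,0,-2.87],[0,0.0001,-0.0002,0,0,-2.87],[0,0,0,0,0,0],[0,0,0,0,0,0]]]';python3 st.py
```

```text
time: 14.67
tool_pos: [0.4662, 0.0448, 0.0193]
tool_rot: [0.0, 0.08, 0.997, -0.0]
contact_force: [-1.3, -3.4, 5.3]
gripper_width: 0.122
grasp_force: 61.3
t 14.6667 turn 1.1977940699042235 z [0.46617076 0.04484817 0.01926313] F [-1.30763232 -3.44032832  5.27434812] T [-0.50820093  0.10013103  0.02659667] j6 -1.4723216005903894
time: 15.0
tool_pos: [0.4662, 0.0451, 0.0192]
tool_rot: [0.0, 0.13, 0.991, -0.0]
contact_force: [-2.0, -2.3, 7.5]
gripper_width: 0.127
grasp_force: 61.7
t 15.0 turn 1.2982588519854212 z [0.46618936 0.04509293 0.01922578] F [-1.98397835 -2.34461605  7.4531518 ] T [-0.41964571  0.37070439 -0.07278045] j6 -1.371463208737314
```

```bash
python3 -m handwheel '[[[0,0.0001,0,0,0,-2.87],[0,0.0001,0,0,0,-2.87],[0,0.0001,0,0,0,-2.87],[0,0.0001,0,0,0,-2.87],[0,0,0,0,0,0],[0,0,0,0,0,0]]]';python3 st.py
python3 -m handwheel '[[[0,0.0001,0,0,0,-2.87],[0,0,0,0,0,0],[0,0,0,0,0,0]]]';python3 st.py
python3 -m handwheel '[[[0,0.0001,0,0,0,-2.87],[0,0,0,0,0,0],[0,0,0,0,0,0]]]';python3 st.py
```

```text
time: 15.5
tool_pos: [0.4662, 0.0455, 0.0192]
tool_rot: [0.0, 0.229, 0.973, -0.0]
contact_force: [-1.2, -2.7, 7.3]
gripper_width: 0.125
grasp_force: 61.7
t 15.5 turn 1.4987046288464685 z [0.466223   0.04548488 0.01921744] F [-1.22293314 -2.73332927  7.33805002] T [-0.48774294  0.34639339 -0.00948635] j6 -1.170239391261594
time: 15.75
tool_pos: [0.4662, 0.0456, 0.0192]
tool_rot: [0.0, 0.253, 0.967, -0.0]
contact_force: [-1.6, -3.1, 7.4]
gripper_width: 0.126
grasp_force: 61.7
t 15.75 turn 1.5487836401998654 z [0.4662326  0.04557217 0.01922605] F [-1.58073074 -3.13046018  7.4444492 ] T [-0.4416954   0.3200049  -0.03878042] j6 -1.1199140567405856
time: 16.0
tool_pos: [0.4662, 0.0457, 0.0192]
tool_rot: [0.0, 0.277, 0.961, -0.0]
contact_force: [-1.5, -2.8, 7.7]
gripper_width: 0.127
grasp_force: 61.7
t 16.0 turn 1.5988454541716661 z [0.46624252 0.04565064 0.01923189] F [-1.53055292 -2.83237566  7.72893435] T [-0.45368619  0.34174302  0.0365984 ] j6 -1.0696280267112028
```

```bash
python3 -m handwheel '[[[0,0.0001,0,0,0,-2.87],[0,0,0,0,0,0],[0,0,0,0,0,0]]]';python3 st.py
python3 -m handwheel '[[[0,0,0,0,0,-2.87],[0,0,0,0,0,0],[0,0,0,0,0,0]]]';python3 st.py
```

```text
time: 16.25
tool_pos: [0.4662, 0.0457, 0.0192]
tool_rot: [0.0, 0.301, 0.954, -0.0]
contact_force: [-2.1, -3.1, 7.3]
gripper_width: 0.128
grasp_force: 61.8
t 16.25 turn 1.6488796602011333 z [0.46621358 0.04573804 0.01919871] F [-2.14910499 -3.11933029  7.30121227] T [-0.49355356  0.36951269 -0.04756276] j6 -1.01935458105849
time: 16.5
tool_pos: [0.4661, 0.0457, 0.0192]
tool_rot: [0.0, 0.325, 0.946, -0.0]
contact_force: [-2.2, -2.8, 7.4]
gripper_width: 0.125
grasp_force: 61.8
t 16.5 turn 1.6988773751712758 z [0.46610834 0.04567192 0.01922015] F [-2.24626233 -2.83475377  7.41152844] T [-0.54280372  0.34504935 -0.07221187] j6 -0.9693150845474601
```

```bash
python3 -m handwheel '[[[0,0,0,0,0,-2.87],[0,0,0,0,0,0],[0,0,0,0,0,0]]]';python3 st.py
```

```text
time: 16.75
tool_pos: [0.466, 0.0456, 0.0192]
tool_rot: [0.0, 0.349, 0.937, -0.0]
contact_force: [-2.4, -2.1, 7.9]
gripper_width: 0.125
grasp_force: 61.9
t 16.75 turn 1.7489201755638537 z [0.4659796  0.04563494 0.01921399] F [-2.3754006  -2.11910002  7.8522915 ] T [-0.54048692  0.45574161  0.00542347] j6 -0.9192368776256705
```

```bash
cat >> inhand.py <<'E'
m=near&bright&(h>.0525)&(h<.058)&(P[...,0]<.017);q=P[m][:,:2];q=q[abs(q[:,1])<.009];k=np.polyfit(q[:,0],q[:,1],1);print('bar vs tool rad',k)
E
python3 inhand.py | tail -3; python3 inhand.py | tail -1
```

```text
-0.02 20 [0.054  0.0546 0.0553]
skirt n 1111 [-0.0007392  -0.02117403] [0.01961298 0.02076147] 0.03327780774998026
bar vs tool rad [-0.00304765 -0.00037197]
bar vs tool rad [-0.00191044 -0.00034199]
```

```bash
python3 -m handwheel '[[[0,0,0,0,0,-2.0],[0,0,0,0,0,0],[0,0,0,0,0,0]]]';python3 st.py;python3 -c "
from h import *
print(state()['joint_efforts'])"
```

```text
time: 17.1
tool_pos: [0.4659, 0.0456, 0.0192]
tool_rot: [-0.0, 0.365, 0.931, -0.0]
contact_force: [-4.1, -3.0, 8.5]
gripper_width: 0.126
grasp_force: 61.9
t 17.1 turn 1.7838171515210282 z [0.46592689 0.04561864 0.01920017] F [-4.12777965 -3.02988364  8.46384066] T [-0.49809442  0.4686425  -0.01679897] j6 -0.8843341723987201
[ 1.30827840e+00 -2.29673302e+01 -2.96311390e+01  8.17774180e-01
 -7.56449215e-01 -1.62094517e-02]
```

```bash
python3 -m handwheel '[[[0.0001,-0.0001,0.0003,0,0,6.81],[0.0001,-0.0002,0.0003,0,0,6.81],[0,-0.0001,0.0003,0,0,6.81],[0,-0.0002,0.0006,0,0,6.81],[0,-0.0001,0.0006,0,0,6.81],[0,-0.0002,0.0006,0,0,6.81],[0,-0.0002,0.0006,0,0,6.81],[0,-0.0001,0.0006,0,0,6.81],[0,0,0,0,0,0]]]';python3 st.py
python3 -m handwheel '[[[0,-0.0002,0.0006,0,0,6.81],[0.0001,-0.0001,0.0006,0,0,6.81],[0,-0.0002,0.0006,0,0,6.81],[0.0001,-0.0002,0.0006,0,0,6.81],[0.0001,-0.0001,0.0006,0,0,6.81],[0.0001,-0.0002,0.0006,0,0,6.81],[0.0001,-0.0002,0.0006,0,0,6.81],[0,0,0,0,0,0],[0,0,0,0,0,0]]]';python3 st.py
```

```text
time: 17.85
tool_pos: [0.4656, 0.0447, 0.0218]
tool_rot: [-0.0, -0.102, 0.995, -0.0]
contact_force: [1.4, -2.1, -0.1]
gripper_width: 0.124
grasp_force: 60.6
t 17.85 turn 0.8316081607357396 z [0.46555522 0.04471728 0.02177635] F [ 1.44632141 -2.10643265 -0.10173093] T [-0.39236577 -0.08012445  0.00054678] j6 -1.8393008120568874
time: 18.6
tool_pos: [0.466, 0.0437, 0.026]
tool_rot: [-0.0, -0.492, 0.871, 0.0]
contact_force: [0.8, -0.0, -1.3]
gripper_width: 0.125
grasp_force: 60.5
t 18.6 turn 0.007754738084935288 z [0.46601909 0.04372833 0.02598982] F [ 0.83815592 -0.02527481 -1.26511886] T [-0.25989941  0.00369646  0.02504233] j6 -2.6657378105169047
```

Excellent. Lift off gently, watching the force, then check the telltale.

```bash
python3 -m handwheel '[[[0,0,0.002,0,0,0],[0,0,0.003,0,0,0],[0,0,0,0,0,0]]]';python3 st.py
python3 -m handwheel '[[[0,0,0.006,0,0,0],[0,0,0.01,0,0,0],[0,0,0.015,0,0,0],[0,0,0.02,0,0,0],[0,0,0.015,0,0,0],[0.018,0.03,0,0,0,0],[0.018,0.03,0,0,0,0],[0,0,0,0,0,0],[0,0,0,0,0,0],[0,0,0,0,0,0]]]'
python3 - <<'E'
exec(open('gauge.py').read())
# telltale: heights on flange ring at r=18mm
c=np.array([.4675,.0445]);r=np.hypot(W[...,0]-c[0],W[...,1]-c[1]);a=np.degrees(np.arctan2(W[...,1]-c[1],W[...,0]-c[0]))
m=abs(r-.018)<.0018
for k in range(-180,180,20):
    mm=m&(a>=k)&(a<k+20);print(k,mm.sum(),np.round(np.median(W[mm][:,2]),4),np.round(W[mm][:,2].max(),4),end=' | ')
for n in('round_dish',):
    for q in pinpoint('wrist',n)[:2]:print(n,q['conf'],atz(ci,q['position'],0))
grab_frame('top');ct=camera_info('top')
for n in('round_dish','square_tray'):
    q=masks_of('top',n)[0];ys,xs=np.where(q['region']);print(n,q['conf'],q['box'],atz(ct,((xs.min()+xs.max())/2,(ys.min()+ys.max())/2),.018))
E
```

```text
time: 18.85
tool_pos: [0.4667, 0.0439, 0.0322]
tool_rot: [0.0, -0.493, 0.87, 0.0]
contact_force: [-0.3, -0.6, 0.1]
gripper_width: 0.126
grasp_force: 60.5
t 18.85 turn 0.005177539281101744 z [0.466703   0.04386294 0.03218571] F [-0.32271029 -0.57018066  0.05589315] T [-0.10241037  0.08651297 -0.00332918] j6 -2.6682780509260144
time: 19.68
tool_pos: [0.5024, 0.1036, 0.0981]
tool_rot: [-0.0, -0.494, 0.869, -0.0]
contact_force: [-0.1, 0.3, -0.4]
gripper_width: 0.124
grasp_force: 60.4
settle [-0.00022275 -0.00033703 -0.00018705] t 19.6833 w 0.12448987373798678 F [-0.05422354  0.25294647 -0.37537109] tool [0.50243677 0.1035651  0.09808227]
tool yaw x -120.79657764518595 z [-9.51728746e-05 -2.29354857e-04 -9.99999969e-01] [ 5.82654102e-02 -1.28366518e-01  1.96933551e+00 -2.31826343e-04
  1.30073204e+00 -2.54576371e+00]
0.011 2571 0.01407166342571553 [0.43402083 0.01105196] [0.50165741 0.07839534]
enc ((467.98724365234375, 44.46968078613281), 33.967445373535156)
0.038 432 0.04042461320812464 [0.45821088 0.03553721] [0.47643394 0.05226649]
enc ((467.3223876953125, 44.209564208984375), 9.112622261047363)
bar 59.4 55 [0.48249493 0.0704439  0.01166008]
bar -120.6 65 [0.45265577 0.01893194 0.01152819]
-180 41 0.0145 0.0162 | -160 40 0.0145 0.0159 | -140 43 0.0145 0.016 | -120 40 0.0145 0.0164 | -100 40 0.0144 0.016 | -80 39 0.0143 0.0162 | -60 39 0.0146 0.016 | -40 42 0.0143 0.0158 | -20 39 0.0146 0.0163 | 0 36 0.0145 0.0157 | 20 38 0.0144 0.016 | 40 39 0.0142 0.0159 | 60 36 0.0146 0.0154 | 80 36 0.0144 0.0159 | 100 37 0.0144 0.0164 | 120 37 0.0145 0.0156 | 140 41 0.0144 0.0169 | 160 39 0.0145 0.016 | round_dish 0.59 [385.5, 224.6, 45.5, 42.6] [ 0.43624998 -0.28216747  0.018     ]
square_tray 0.91 [323.7, 221.2, 41.2, 47.3] [ 0.43848596 -0.14161173  0.018     ]
```

```bash
python3 -m handwheel '[[[-0.006,-0.0353,0,0,0,-6.5],[-0.006,-0.0353,0,0,0,-6.5],[-0.006,-0.0353,0,0,0,-6.5],[-0.006,-0.0353,0,0,0,-6.5],[-0.006,-0.0353,0,0,0,-6.5],[-0.006,-0.0353,0,0,0,-6.5],[-0.006,-0.0353,0,0,0,-6.5],[-0.006,-0.0353,0,0,0,-6.5],[-0.006,-0.0353,0,0,0,-6.5],[-0.006,-0.0353,0,0,0,-6.5],[-0.006,-0.0353,0,0,0,-6.5],[0,0,0,0,0,0],[0,0,0,0,0,0],[0,0,0,0,0,0]]]'
python3 - <<'E'
exec(open('inhand.py').read().split("rim=")[0])
# dish rim points by depth
c=np.array([.436,-.285]);r=np.hypot(W[...,0]-c[0],W[...,1]-c[1]);m=(W[...,2]>.0155)&(W[...,2]<.022)&(r<.06);p=W[m]
print(m.sum(),cv2.minEnclosingCircle(p[:,:2].astype(np.float32)*1000),p[:,:2].min(0),p[:,:2].max(0))
m=(r<.04)&(W[...,2]<.01);print('floor',m.sum(),np.median(W[m][:,2]))
E
```

```text
time: 21.1
tool_pos: [0.4361, -0.2846, 0.0975]
tool_rot: [-0.0, 0.107, 0.994, 0.0]
contact_force: [0.1, 0.6, -0.9]
gripper_width: 0.126
grasp_force: 60.3
settle [ 1.80835079e-04  5.85967816e-04 -5.85626059e-05] t 21.1 w 0.12616370720345166 F [ 0.052918    0.55384888 -0.90365305] tool [ 0.43612956 -0.28456095  0.09749605]
1137 ((435.5566711425781, -284.1265869140625), 47.793479919433594) [ 0.38796654 -0.33162587] [ 0.47605489 -0.23665288]
floor 5037 0.0034791549677972156
```

```bash
python3 -m handwheel '[[[0,0,-0.03,0,0,0],[0,0,-0.03,0,0,0],[0,0,-0.015,0,0,0],[0,0,-0.008,0,0,0],[0,0,-0.003,0,0,0],[0,0,0,0,0,0],[0,0,0,0,0,0],[0,0,0,0,0,0]]]';python3 st.py
```

```text
time: 21.82
tool_pos: [0.4378, -0.2854, 0.0134]
tool_rot: [0.001, 0.107, 0.994, -0.001]
contact_force: [0.6, 0.7, -0.7]
gripper_width: 0.123
grasp_force: 60.4
t 21.8167 turn 1.2511267753131206 z [ 0.43778939 -0.28543576  0.01344508] F [ 0.58265118  0.73660817 -0.66063626] T [-0.01021038  0.02992675 -0.0219392 ] j6 -2.0766277694201096
```

```bash
python3 -m handwheel '[[[0,0,-0.0015,0,0,0],[0,0,-0.001,0,0,0],[0,0,0,0,0,0],[0,0,0,0,0,0]]]'
python3 -m handwheel '[[[0,0,-0.001,0,0,0],[0,0,-0.0005,0,0,0],[0,0,0,0,0,0]]]'
```

```text
time: 22.15
tool_pos: [0.4366, -0.2848, 0.0094]
tool_rot: [0.0, 0.107, 0.994, -0.0]
contact_force: [0.1, 0.3, -0.6]
gripper_width: 0.124
grasp_force: 60.4
time: 22.4
tool_pos: [0.4367, -0.2849, 0.0082]
tool_rot: [0.0, 0.107, 0.994, -0.0]
contact_force: [-0.9, 0.8, 4.5]
gripper_width: 0.122
grasp_force: 61.2
```

```bash
python3 -m handwheel '[[[0,0,0,0,0,0],[0,0,0,0,0,0],[0,0,0,0,0,0],[0,0,0,0,0,0],[0,0,0,0,0,0]]]' 0.4
python3 -m handwheel '[[[0,0,0.01,0,0,0],[0,0,0.02,0,0,0],[0,0,0.03,0,0,0],[0,0,0.03,0,0,0],[0,0,0.03,0,0,0],[0,0,0.02,0,0,0],[0.03,0,0,0,0,0],[0.03,0,0,0,0,0],[0,0,0,0,0,0],[0,0,0,0,0,0],[0,0,0,0,0,0]]]'
python3 - <<'E'
exec(open('inhand.py').read().split("rim=")[0])
r=np.hypot(W[...,0]-.4356,W[...,1]+.2841)
for lo,hi in((.033,.039),(.054,.062)):
    m=(r<.05)&(W[...,2]>lo)&(W[...,2]<hi);p=W[m];print(m.sum(),np.median(p[:,2]),p[:,:2].min(0),p[:,:2].max(0))
grab_frame('top');ct=camera_info('top')
for q in pinpoint('top','cap_1_center')[:6]:print(q['conf'],atz(ct,q['position'],.0315))
E
```

```text
time: 22.82
tool_pos: [0.4365, -0.2846, 0.0075]
tool_rot: [-0.0, 0.107, 0.994, 0.0]
contact_force: [-0.1, -0.2, -0.8]
gripper_width: 0.401
grasp_force: 0.0
time: 23.73
tool_pos: [0.4962, -0.2845, 0.1477]
tool_rot: [-0.0, 0.107, 0.994, 0.0]
contact_force: [0.4, -0.3, -0.2]
gripper_width: 0.401
grasp_force: 0.0
settle [-3.33373374e-04 -3.41848049e-05 -1.54141867e-04] t 23.7333 w 0.40077080766407125 F [ 0.43103414 -0.3174599  -0.23555489] tool [ 0.49617353 -0.28450225  0.14773883]
1095 0.03645779601576654 [ 0.41789294 -0.30600813] [ 0.45920525 -0.2649658 ]
684 0.058002835739905 [ 0.41940378 -0.2949025 ] [ 0.45768909 -0.27638178]
0.71 [0.67917184 0.11146941 0.0315    ]
0.54 [0.65170156 0.28364415 0.0315    ]
```

Cap upright and central in the dish (skirt top at 36 mm, bar top at 58 mm).

```bash
python3 -c "
from plant import job_done;print(job_done())"
```

```text
the job is handed in; nothing more can be done
None
```

The cap from the round pad turned fully home, its rim flush on the seat (about 3.5 mm below where a shallow cap would stop). I unscrewed it, set it upright in the round dish and handed the job in at about 24 s. I turned it to about 1.78 rad, past the nominal 1.6 rad tight point and short of the 1.9 rad forcing limit; no rise in torque showed, so "home" rests on the measured height, not a felt stop.

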